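Box up a relay board under a clip cover

TASK

Set the small relay board flat and right way up inside the low fence of the snap-in base, lengthwise, then put the grey cover over it and press it squarely down until both end clips snap over it and it sits fully home. The job ends holding: the program finishes while the gripper is still pressing the cover down firmly, with roughly 12 N. Leave the solder spool, the small adapter and the screwdriver where they are.

Things in the scene. Friction and masses are not known exactly. Their poses are not given: they have to be found in the camera images.
- snap_base: Snap-in base screwed to the bench (cannot move): grey plate 150 mm (its x) x 92 mm (y) x 6 mm, origin at the centre of its underside, z up. Carries a low fence for the board, guides at the corners and a black sprung clip at each end. With the cover fully home on the plate, the cover's origin is at x = y = 0, z = 6 mm in this frame.
- board_floor (a point): Centre of the base's floor for the board, on top of the plate (6 mm above the bench). A rounded fence 2.5 mm high encloses the floor, 76 mm along the base's x by 48 mm along its y.
- guide_corner (a point): Top of one of the base's thin guides, 26 mm above the bench. They stand in mirror image at x = +-33 to +-43, y about +-35 mm and at x about +-49, y about +-24 mm, flared outward at the top: they centre a cover lowered within 3 mm and 0.05 rad of true. The middle of the long sides (x within +-30 mm) is free for the fingers.
- clip_nose (a point): Tip of the round nose of the clip at the base's +x end, 20 mm above the bench; its twin faces it at the -x end. Clips are 24 mm wide, 34 mm tall, and spring outward. A cover laid on rests on the noses, about 10 mm too high; about 10 N in all (7 to 15) pushes it past, then the force drops suddenly and it goes on to the plate almost freely.
- cover: Loose grey plastic cover: an upside-down box 92 mm (its x) x 64 mm (y) x 36 mm high, about 90 g, dark vent slots on top, open side down. Origin at the centre of its lower edge, z up. A bead 2.5 mm proud runs across each short end. Fits either way round, its x along the base's x. Grip it across the 64 mm at mid-length, fingertips 12 mm or more above its lower edge.
- relay: Small green relay board 38 mm (its x) x 58 mm (y), 23 mm high, 28 g; origin at the centre of its underside (four feet 6 mm high), z up. A box-shaped relay stands on it, centred at x = 6, y = 16.5 mm, 16 mm (x) x 19 mm (y), 8 to 23 mm high: grip the board by it, across the 16 mm. Its y goes along the base's x, either way round.
- spool: Solder spool standing on its flange, 54 mm across, 38 mm high, origin at the centre of its underside; leave it alone.
- adapter: Small beige serial adapter, 26 x 34 x 14 mm, origin at the centre of its underside; leave it alone.
- driver: Short screwdriver with a green handle lying along its y, 128 mm long, 23 mm high, origin under its middle; leave it alone.

How it is judged:
By the outcome, as a careful person would: the job done as asked, in the order asked, and still so for the second after the job is handed in, while the arm keeps its last pose, push and grip.
It also fails if it takes over 64 s, if anything falls off the work surface, if the arm or the gripper's body presses on something with over 40 N, if the wrist force passes 120 N, or if a joint passes its speed limit or range.

ROBOT

A 6-joint arm with a two-finger parallel gripper is mounted at the origin on a cart in front of the work surface, level with it; the furniture and walls round the work are solid. World frame = base frame: x ahead of the robot, y to its left, z up, the work surface at z = 0. Lengths are in m, angles in rad, forces in N, time in s.
With the tool pointing down it reaches from about 0.3 to 0.875 m from the base axis. Payload 6.4 kg.
Tool frame: the origin (TCP) lies at the very end of the fingers, on their centre line; the grasp point (between the pads) lies 19 mm behind it; z points along the fingers, y is the line along which they close (so a half turn about z gives the same grasp; the last joint's range is limited). The gripper opens to 85 mm and grips with 20 to 120 N. Pads are 22 mm wide; open, the fingers measure 114 mm over their backs; the gripper's body (76 mm by 85 mm) begins 54 mm behind the grasp point. The pads swing forward as they close: fully open they stand 13 mm farther back than shut.
Start: joints at [1.059, 0.181, 1.607, -0, 1.354, -0.206], TCP at [0.173, 0.548, 0.231] pointing down, gripper open.
Joint ranges: [-2.99, 2.99], [-0.89, 2.07], [0.3, 2.58], [-1.14, 4.28], [0, 2.63], [-3.12, 3.12]. Speed limits (rad/s): [2.57, 2.57, 3.01, 3.14, 3.14, 3.14].

INTERFACE

Orientations are given as a rotation vector (axis times angle).
In Python, from station import bot, eyes gives the robot as it stands (bot), with the cameras (eyes).
- The arm moves only by the shell command python3 nudge.py 'ROWS' [OPENING] [FORCE]. ROWS is rows parted by semicolons, their numbers by spaces, 1 to 12 of them, each of 6 numbers: dx, dy, dz in m, then a rotation vector rx, ry, rz in rad; each row shifts and turns the commanded pose from where the row before left it, along the tool's axes as they then stand; what a row does not reach is not made up. A row lasts 1/12 s, in which the tool goes at most 0.0417 m and 0.125 rad, less where a joint would pass 70% of its speed; a pose out of reach is approached as far as the arm can. OPENING is the finger opening in m, set as the command begins (- or left out keeps the last). The fingers move at their own pace and stop on an object; FORCE is the grip in N (left out, the last holds). Time passes only in rows, so rows that do not move let the fingers close. It prints the time, the measured TCP pose, the force, the opening and the grip force at its end.
- bot.get_obs(): the state, without advancing time (a new reading comes with each control period).
- eyes.snapshot(name): name is "side" or "top"; returns a dict with "image" (400x640x3 uint8, red, green, blue), "mtx" (3x3 intrinsics, pixels), "cam_to_world" (4x4, takes a point from camera to world coordinates). Camera axes: x right, y up, looking along -z (the intrinsics and any distortion apply to the point x, -y, -z); pixel columns grow to the right and rows downward; lengths in m; the calibration is good to about 2 mm. A picture is of the moment at which its call begins. There is no depth.
- bot.sign_off(): hands the job in; it is judged then, once.
The state is a dict: "time_s": time; "qpos": joint angles; "joint_vel": joint speeds; "joint_efforts": joint torques, N m; "eef_pos": TCP position; "ee_rot": TCP orientation; "ft_force": force on the tool from outside, world axes, zero at the start; "torque": the same for the moment, N m; "finger_gap": finger opening in m; "gripper_force": force on a finger pad.
Only numpy, scipy, OpenCV 4.12 (cv2) and the standard library are available. Lean on these libraries where they do the work, as an engineer would, in place of code of your own. Each camera call takes 0.05 s, during which the arm holds its last target. There are 200 camera calls.

## Working session

There is one attempt and no reset: what is moved stays moved. The work goes in short steps, Python scripts to look and compute and a shell command to move; the robot and the scene stay as the last step left them, time stands still between calls to the robot, and variables do not carry over. Pictures are saved under pics/ and viewed, at most 13 in all, crops included, and the job is handed in when it is done.

```bash
ls; mkdir -p pics
cat > h.py <<'E'
import numpy as np, cv2
from station import bot, eyes
from scipy.spatial.transform import Rotation as R
def snap(n,f=None):
    s=eyes.snapshot(n)
    if f: cv2.imwrite('pics/'+f,cv2.cvtColor(s['image'],cv2.COLOR_RGB2BGR))
    return s
def ray(s,uv,z):
    K=s['mtx'];T=s['cam_to_world']
    d=np.linalg.inv(K)@[uv[0],uv[1],1]; d=T[:3,:3]@(d*[1,-1,-1]); o=T[:3,3]
    return o+d*(z-o[2])/d[2]
def proj(s,p):
    K=s['mtx'];T=s['cam_to_world']
    c=T[:3,:3].T@(np.array(p)-T[:3,3]); q=K@(c*[1,-1,-1]); return q[:2]/q[2]
E
python3 - <<'E'
from h import *
for n in('top','side'):
    s=snap(n,n+'0.png');print(n,s.keys(),s['mtx'],s['cam_to_world'])
o=bot.get_obs();print(o)
E
```

```text
nudge.py
pics
station.py
top dict_keys(['image', 'mtx', 'cam_to_world']) [[431.92554337   0.         320.95041759]
 [  0.         431.92554337 196.16513974]
 [  0.           0.           1.        ]] [[-0.01318192  0.98656225 -0.16285318  0.37342411]
 [-0.99981835 -0.01524688 -0.01143653 -0.00204777]
 [-0.01376585  0.16267284  0.98658403  1.29299078]
 [ 0.          0.          0.          1.        ]]
side dict_keys(['image', 'mtx', 'cam_to_world']) [[493.2953871    0.         322.40244077]
 [  0.         493.2953871  205.77747089]
 [  0.           0.           1.        ]] [[ 0.87215419  0.27972781 -0.40137193  0.14424396]
 [-0.48893473  0.46981689 -0.73499315 -0.84191893]
 [-0.01702671  0.83727203  0.5465214   0.66996813]
 [ 0.          0.          0.          1.        ]]
{'time_s': 0.1, 'qpos': array([ 1.05873137e+00,  1.81509443e-01,  1.60791000e+00, -1.49527547e-05,
        1.35380837e+00, -2.06335679e-01]), 'joint_vel': array([ 0.00146971, -0.00034978, -0.00112145,  0.0015405 ,  0.00017437,
       -0.00165062]), 'joint_efforts': array([ 9.12730538e-04, -4.45878911e+01, -3.52242923e+01, -3.88618782e-04,
        3.97033029e-03,  3.76085688e-05]), 'eef_pos': array([0.17282347, 0.54788446, 0.23044928]), 'ee_rot': array([-4.78279668e-01, -3.10440361e+00,  2.41220269e-03]), 'ft_force': array([-0.68870387, -0.4162335 ,  0.78144474]), 'torque': array([ 0.02876233, -0.05284302, -0.00399927]), 'gripper_force': 0.0, 'finger_gap': 0.08545954826695003}
```

View pics/top0.png

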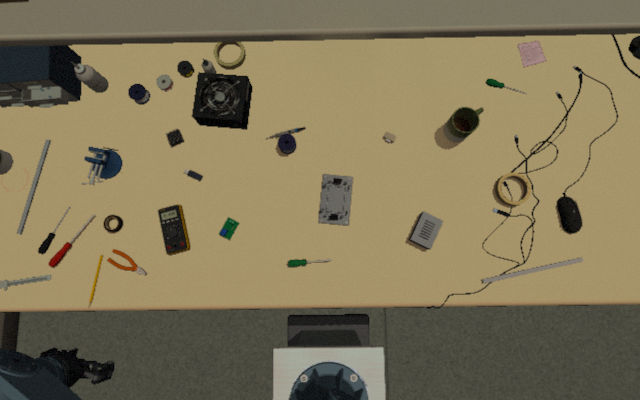

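View pics/side0.png

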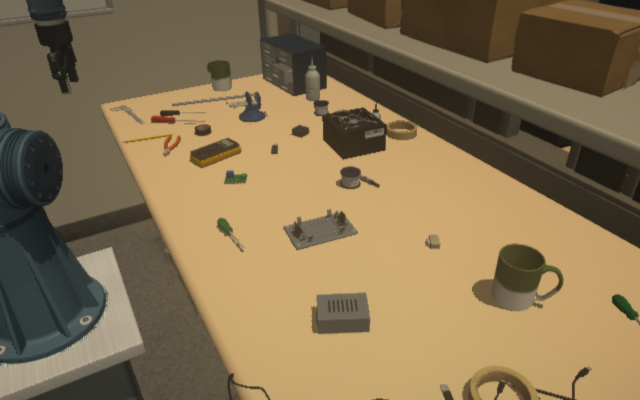

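The top view shows the base at about (336,199), the relay board at (229,228) and the cover at (425,230). In the side view they are at (320,230), (236,178) and (343,312). I'll make an enlarged composite next.

Run:
```python
from h import *
t=cv2.imread('pics/top0.png');s=cv2.imread('pics/side0.png')
def c(im,x,y,w,h,W=266,H=290): return cv2.resize(im[y:y+h,x:x+w],(W,H),interpolation=cv2.INTER_CUBIC)
a=np.hstack([c(t,214,213,33,36),c(t,310,165,55,60),c(t,398,200,55,60)])
b=np.hstack([c(s,216,160,44,48),c(s,275,190,88,96),c(s,308,270,77,84)])
cv2.imwrite('pics/comp.png',np.vstack([a,b]))
```

```text
(no output)
```

View pics/comp.png

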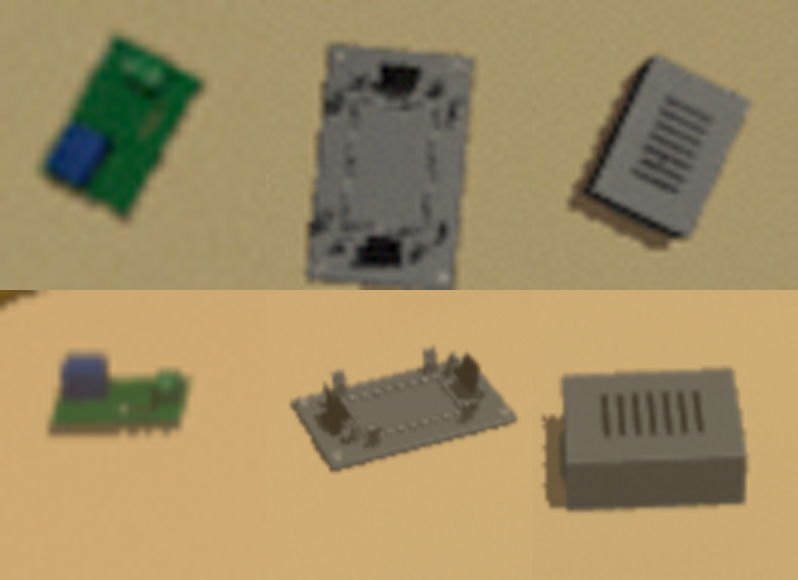

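```bash
cat > seg.py <<'E'
from h import *
def mask(s,kind,box):
    im=s['image']; x,y,w,h=box
    c=cv2.resize(im[y:y+h,x:x+w],None,fx=8,fy=8,interpolation=cv2.INTER_CUBIC)
    v=cv2.cvtColor(c,cv2.COLOR_RGB2HSV).astype(int); H,S,V=v[...,0],v[...,1],v[...,2]
    m={'green':(H>40)&(H<95)&(S>90),'blue':(H>100)&(H<130)&(S>60),'board':(H>40)&(H<130)&(S>80),'grey':(S<45),'greyb':(S<45)&(V>95)}[kind].astype(np.uint8)
    m=cv2.morphologyEx(m,cv2.MORPH_CLOSE,np.ones((25,25)))
    cs,_=cv2.findContours(m,0,2); k=max(cs,key=cv2.contourArea)
    return (k.reshape(-1,2)+.5)/8-.5+[x,y]
def rect(s,kind,box,z):
    """contour cast on plane z, min area rect in world mm"""
    P=np.array([ray(s,p,z)[:2] for p in mask(s,kind,box)])*1000
    (c,wh,a)=cv2.minAreaRect(P.astype(np.float32)); w,h=wh
    if w<h: a+=90; w,h=h,w
    return np.round(c,1),np.round((w,h),1),round((a+90)%180-90,1)  # centre,(long,short),angle of long axis deg
E
python3 - <<'E'
from seg import *
t=eyes.snapshot('top');s=eyes.snapshot('side')
print('base',rect(t,'grey',(310,165,55,65),.006))
print('cover',rect(t,'greyb',(398,200,55,60),.036),rect(t,'grey',(398,200,55,60),.036))
print('board',rect(t,'board',(214,210,33,40),.008),'green',rect(t,'green',(214,210,33,40),.008))
print('blue',rect(t,'blue',(214,210,33,40),.023))
print('blue side',rect(s,'blue',(216,160,44,48),.018))
for p in [(283.3,227.4),(297.8,248.9),(357.7,232.4)]: print('base side',ray(s,p,.006)*1000)
def cc(x,y): return (x-532)*77/266+308,(y-290)*84/290+270
for p in [(561,377),(733,369),(745,456),(566,463)]: print('cover side top',ray(s,cc(*p),.036)*1000)
c=ray(s,cc(568,509),0)*1000;d=ray(s,cc(745,501),0)*1000;print(c,d)
v=cv2.cvtColor(t['image'],cv2.COLOR_RGB2HSV);print(v[199,336],v[228,420],v[230,435],v[250,412])
E
```

```text
base (array([576.1, -30. ]), array([147.4,  89.6]), -6.3)
cover (array([ 477.6, -292.6]), array([90.2, 62.1]), -27.0) (array([ 476.2, -289.4]), array([95.5, 66.5]), -27.0)
board (array([493.3, 290.3]), array([57.8, 38.1]), -29.2) green (array([493.3, 290.3]), array([57.8, 38.1]), -29.2)
blue (array([481.4, 302.6]), array([19.3, 16.9]), -31.1)
blue side (array([487.3, 308.8]), array([13.7,  9.7]), -27.4)
base side [509.36650173  17.50060644   6.        ]
base side [501.96566993 -71.25940622   6.        ]
base side [646.68514316 -86.43281667   6.        ]
cover side top [ 453.05174062 -246.37434533   36.        ]
cover side top [ 535.42872443 -287.42749426   36.        ]
cover side top [ 505.72459103 -343.17102363   36.        ]
cover side top [ 425.49331588 -301.96405786   36.        ]
[ 4.26912337e+02 -2.99874908e+02 -1.11022302e-13] [ 508.63611497 -341.10510454    0.        ]
[ 30  18 102] [ 20  20 112] [ 15  27 113] [ 21  94 166]
```

```bash
cat > go.py <<'E'
import sys
from h import *
def go(x,y,z,deg):  # target TCP mm, angle of tool y axis (mod 180)
    o=bot.get_obs(); M=R.from_rotvec(o['ee_rot']); m=M.as_matrix()
    want=np.radians(deg); cands=[]
    for k in (0,1):
        ty=np.array([np.cos(want+k*np.pi),np.sin(want+k*np.pi),0]); tz=np.array([0,0,-1.]); tx=np.cross(ty,tz)
        W=np.c_[tx,ty,tz]; rv=R.from_matrix(m.T@W).as_rotvec(); cands.append((np.linalg.norm(rv),k,rv,W))
    for c in sorted(cands,key=lambda c:c[0]):
        d=c[3].T@(np.array([x,y,z])/1000-o['eef_pos'])
        print('rot',c[2].round(4),'then tool move mm',(d*1000).round(1),'rows',np.ceil(c[0]/.125),np.ceil(np.linalg.norm(d)/.0417))
    print('q',o['qpos'].round(2),'eef',(o['eef_pos']*1000).round(1),'tooly deg',np.degrees(np.arctan2(m[1,1],m[0,1])).round(1),'t',o['time_s'],'F',o['ft_force'].round(1),'gap',o['finger_gap'].round(4))
if __name__=='__main__': go(*map(float,sys.argv[1:]))
E
python3 go.py 482 302.5 80 60.8
```

```text
rot [-1.000e-03 -1.000e-04  2.038e-01] then tool move mm [-389.6  -63.6  150.8] rows 2.0 11.0
rot [ 2.0000e-04 -1.5000e-03 -2.9378e+00] then tool move mm [389.6  63.6 150.8] rows 24.0 11.0Traceback (most recent call last):
  File "go.py", line 13, in <module>
    if __name__=='__main__': go(*map(float,sys.argv[1:]))
                             ~~^^^^^^^^^^^^^^^^^^^^^^^^^^
  File "go.py", line 12, in go
    print('q',o['qpos'].round(2),'eef',(o['eef_pos']*1000).round(1),'tooly deg',np.degrees(np.arctan2(m[1,1],m[0,1])).round(1),'t',o['time_s'],'F',o['ft_force'].round(1),'gap',o['finger_gap'].round(4))
                                                                                                                                                                                ^^^^^^^^^^^^^^^^^^^^^
AttributeError: 'float' object has no attribute 'round'
```

```bash
sed -i "s/o\['finger_gap'\].round(4)/round(o['finger_gap'],4)/" go.py
python3 nudge.py '0 0 0 0 0 .102; 0 0 0 0 0 .102; -.039 -.0064 0 0 0 0; -.039 -.0064 0 0 0 0; -.039 -.0064 0 0 0 0; -.039 -.0064 0 0 0 0; -.039 -.0064 0 0 0 0; -.039 -.0064 0 0 0 0; -.039 -.0064 0 0 0 0; -.039 -.0064 0 0 0 0; -.039 -.0064 0 0 0 0; -.039 -.0064 0 0 0 0' .04 25
python3 nudge.py '0 0 .035 0 0 0; 0 0 .035 0 0 0; 0 0 .035 0 0 0; 0 0 .035 0 0 0; 0 0 0 0 0 0; 0 0 0 0 0 0'
python3 go.py 482 302.5 12 60.8
python3 -c "
from h import *
t=snap('top','t1.png');s=snap('side','s1.png')
a=cv2.resize(cv2.imread('pics/t1.png')[190:260,190:270],(400,350));b=cv2.resize(cv2.imread('pics/s1.png')[130:200,196:276],(400,350))
cv2.imwrite('pics/c1.png',np.hstack([a,b]))"
```

```text
time_s: 1.2
eef_pos: [0.4835, 0.3006, 0.2313]
ee_rot: [-0.792, -3.04, -0.0]
ft_force: [-1.0, 1.2, -0.2]
finger_gap: 0.0399
gripper_force: 0.0
time_s: 1.7
eef_pos: [0.4806, 0.3015, 0.0896]
ee_rot: [-0.791, -3.036, 0.005]
ft_force: [-0.3, -0.3, -0.1]
finger_gap: 0.0398
gripper_force: 0.0
rot [-0.004  -0.0035 -0.0002] then tool move mm [-0.8  1.6 77.6] rows 1.0 2.0
rot [-0.0054  0.0063  3.1413] then tool move mm [ 0.8 -1.6 77.6] rows 26.0 2.0
q [ 0.35  0.33  1.73 -0.    1.08 -0.71] eef [480.6 301.5  89.6] tooly deg 60.8 t 1.7 F [-0.3 -0.3 -0.1] gap 0.0398
```

View pics/c1.png

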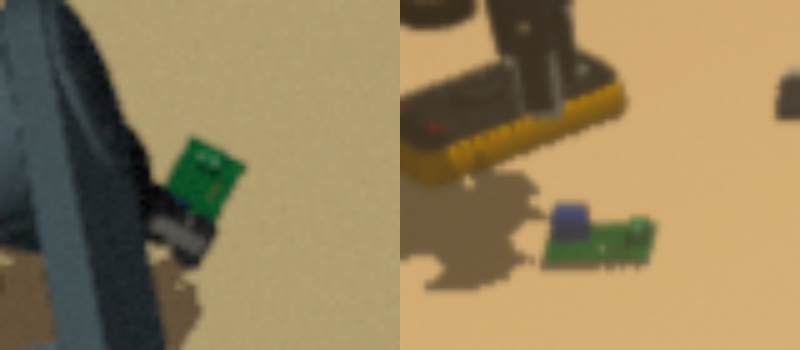

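The gripper stands just above the blue relay, which is at about (570,222) in the right half. I'll descend and grip.

```bash
python3 nudge.py '-.0008 .0016 .025 0 0 0; 0 0 .025 0 0 0; 0 0 .02 0 0 0; 0 0 .008 0 0 0; 0 0 0 0 0 0; 0 0 0 0 0 0'
python3 nudge.py '0 0 0 0 0 0; 0 0 0 0 0 0; 0 0 0 0 0 0; 0 0 0 0 0 0; 0 0 0 0 0 0; 0 0 0 0 0 0' 0 30
python3 go.py 482 302.5 12 60.8
```

```text
time_s: 2.3
eef_pos: [0.4851, 0.3038, 0.0152]
ee_rot: [0.791, 3.038, 0.002]
ft_force: [0.3, 0.3, -0.6]
finger_gap: 0.0395
gripper_force: 0.0
time_s: 2.8
eef_pos: [0.4853, 0.3038, 0.0154]
ee_rot: [0.791, 3.037, 0.003]
ft_force: [-0.3, 0.2, 7.7]
finger_gap: 0.0142
gripper_force: 31.1
rot [ 0.0026  0.0022 -0.0001] then tool move mm [ 2.2 -2.7  3.4] rows 1.0 1.0
rot [ 0.0034 -0.0042  3.1415] then tool move mm [-2.2  2.7  3.4] rows 26.0 1.0
q [ 0.35  0.46  1.74  0.    0.94 -0.71] eef [485.3 303.8  15.4] tooly deg 60.8 t 2.8 F [-0.3  0.2  7.7] gap 0.0142
```

```bash
python3 -c "
from h import *
t=snap('top','t2.png');s=snap('side','s2.png');o=bot.get_obs();print(o['ft_force'],o['torque'],o['finger_gap'])
a=cv2.resize(cv2.imread('pics/t2.png')[205:255,200:260],(400,333),interpolation=2);b=cv2.resize(cv2.imread('pics/s2.png')[155:205,206:266],(400,333),interpolation=2)
cv2.imwrite('pics/c2.png',np.hstack([a,b]))"
```

```text
[-0.35126816 -0.72140841  6.4195952 ] [-0.01763272  0.22397705  0.02805172] 0.014319010478533881
```

View pics/c2.png

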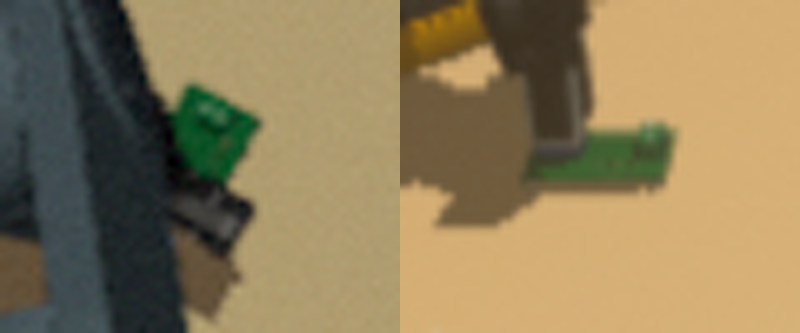

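Both pads are on the blue relay and the board is level. The push of about 7 N comes from the pads swinging forward, so I'll lift and check.

```bash
python3 nudge.py '0 0 -.015 0 0 0; 0 0 -.03 0 0 0; 0 0 -.03 0 0 0; 0 0 -.025 0 0 0; 0 0 0 0 0 0; 0 0 0 0 0 0'
python3 go.py 577 -32 115 83.7
python3 -c "
from seg import *
t=snap('top','t3.png');s=snap('side','s3.png')
a=cv2.resize(cv2.imread('pics/t3.png')[205:255,200:260],(400,333),interpolation=2);b=cv2.resize(cv2.imread('pics/s3.png')[125:195,196:280],(400,333),interpolation=2)
cv2.imwrite('pics/c3.png',np.hstack([a,b]))"
```

```text
time_s: 3.4
eef_pos: [0.4854, 0.3038, 0.1159]
ee_rot: [0.791, 3.036, 0.005]
ft_force: [0.1, -0.3, -0.1]
finger_gap: 0.0139
gripper_force: 30.4
rot [ 0.0032  0.0041 -0.3998] then tool move mm [-127.9 -323.7    0.9] rows 4.0 9.0
rot [ 0.0057 -0.0044  2.7418] then tool move mm [127.9 323.7   0.9] rows 22.0 9.0
q [ 0.35  0.3   1.71 -0.    1.12 -0.71] eef [485.4 303.8 115.9] tooly deg 60.8 t 3.4 F [ 0.1 -0.3 -0.1] gap 0.0139
```

View pics/c3.png

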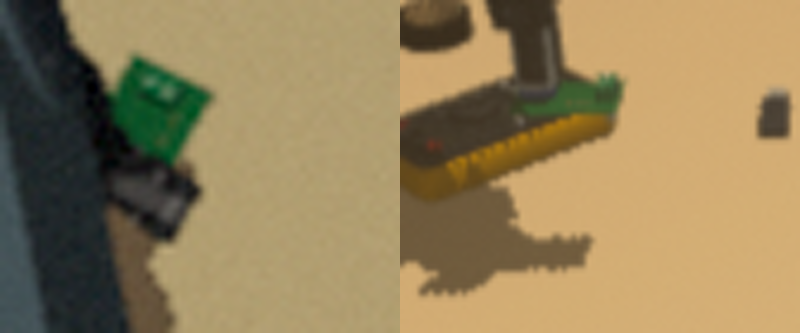

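The board is held level and clear of the bench: its green part is at about (160,105) in the left half. I'll carry it over the base.

```bash
python3 nudge.py '0 0 0 0 0 -.1; 0 0 0 0 0 -.1; 0 0 0 0 0 -.1; 0 0 0 0 0 -.1; 0 0 0 0 0 0'
python3 go.py 564.1 -24 115 83.7
```

```text
time_s: 3.92
eef_pos: [0.4826, 0.3027, 0.1115]
ee_rot: [-0.167, -3.134, 0.002]
ft_force: [0.6, 0.4, -1.1]
finger_gap: 0.0144
gripper_force: 30.4
rot [-0.0015 -0.003   0.0036] then tool move mm [-116.9 -315.8   -3.5] rows 1.0 9.0
rot [ 4.700e-03 -2.400e-03 -3.138e+00] then tool move mm [116.9 315.8  -3.5] rows 26.0 9.0
q [ 0.35  0.31  1.71 -0.    1.12 -1.11] eef [482.6 302.7 111.5] tooly deg 83.9 t 3.9167 F [ 0.6  0.4 -1.1] gap 0.0144
```

```bash
python3 nudge.py '-.0117 -.0316 0 0 0 .0036; -.0117 -.0316 0 0 0 0; -.0117 -.0316 0 0 0 0; -.0117 -.0316 0 0 0 0; -.0117 -.0316 0 0 0 0; -.0117 -.0316 0 0 0 0; -.0117 -.0316 0 0 0 0; -.0117 -.0316 0 0 0 0; -.0117 -.0316 0 0 0 0; -.0117 -.0316 0 0 0 0; 0 0 0 0 0 0; 0 0 0 0 0 0'
python3 nudge.py '0 0 .02 0 0 0; 0 0 .02 0 0 0; 0 0 0 0 0 0; 0 0 0 0 0 0'
python3 go.py 564.1 -24 21.5 83.7
python3 -c "
from seg import *
t=snap('top','t4.png');s=snap('side','s4.png')
a=cv2.resize(cv2.imread('pics/t4.png')[160:235,295:385],(400,333),interpolation=2);b=cv2.resize(cv2.imread('pics/s4.png')[170:265,263:377],(400,333),interpolation=2)
cv2.imwrite('pics/c4.png',np.hstack([a,b]))
P=np.array([ray(t,p,.058+.008)[:2] for p in mask(t,'green',(300,165,70,65))])*1000
print(cv2.minAreaRect(P.astype(np.float32)))"
```

```text
time_s: 4.92
eef_pos: [0.564, -0.0257, 0.1122]
ee_rot: [-0.188, -3.134, -0.001]
ft_force: [-0.2, 0.8, -0.4]
finger_gap: 0.0141
gripper_force: 30.4
time_s: 5.25
eef_pos: [0.5625, -0.0225, 0.0717]
ee_rot: [-0.178, -3.132, -0.002]
ft_force: [0.0, -0.2, 0.1]
finger_gap: 0.0146
gripper_force: 30.4
rot [ 0.0008 -0.0044 -0.0034] then tool move mm [-1.7 -1.4 50.2] rows 1.0 2.0
rot [-7.0000e-03 -1.3000e-03  3.1382e+00] then tool move mm [ 1.7  1.4 50.2] rows 26.0 2.0
q [-0.25  0.35  1.75  0.    1.04 -1.71] eef [562.5 -22.5  71.7] tooly deg 83.5 t 5.25 F [ 0.  -0.2  0.1] gap 0.0146
((552.4797973632812, -9.00468921661377), (20.806001663208008, 8.336813926696777), 89.132080078125)
```

View pics/c4.png

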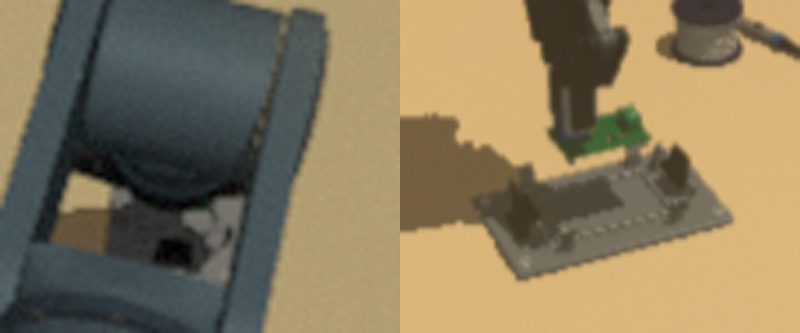

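```bash
python3 -c "
from seg import *
s=eyes.snapshot('side')
k=mask(s,'green',(290,180,60,50)); 
c,a=np.array([562.5,-22.5]),np.radians(83.5)
ex=np.array([np.cos(a),np.sin(a)]);ey=np.array([-ex[1],ex[0]])
for bx,by in((-19,-29),(-19,29),(19,-29)):
  w=c+ex*(bx-6)+ey*(by-13.5); print('pred',bx,by,w.round(1),proj(s,[*w/1000,.064]).round(1))
print(k[k[:,0].argmax()],k[k[:,1].argmax()],k[k[:,0].argmin()],k[k[:,1].argmin()])
for i in (k[:,0].argmax(),k[:,1].argmax()): print(ray(s,k[i],.064)*1000)
b=mask(s,'grey',(270,200,100,70))
for i in (b[:,0].argmax(),b[:,1].argmax(),b[:,0].argmin()): print('base',b[i],ray(s,b[i],.006)*1000)
bc,an=np.array([576.8,-31.5]),np.radians(-6.3); u=np.array([np.cos(an),np.sin(an)]);v=np.array([-u[1],u[0]])
for x,y in((75,-46),(-75,-46),(-75,46)): print('predbase',proj(s,[*(bc+u*x+v*y)/1000,.006]))
"
```

```text
pred -19 -29 [601.9 -52.2] [332.9 209.5]
pred -19 29 [544.3 -45.6] [308.6 215.5]
pred 19 -29 [606.2 -14.4] [326.2 201.1]
[333.6875 208.0625] [316.8125 212.6875] [315.9375 211.4375] [328.3125 199.9375]
[606.35132576 -47.99332441  64.        ]
[565.0887531  -44.95385195  64.        ]
base [316.5625 206.9375] [616.99826539  53.81660837   6.        ]
base [309.9375 209.6875] [597.2578995   51.36477331   6.        ]
base [307.1875 199.5625] [612.96821454  95.53068619   6.        ]
predbase [357.32292161 232.23124579]
predbase [295.37516402 249.03235734]
predbase [281.57505386 226.59284797]
```

```bash
python3 nudge.py '-.0015 -.001 .02 0 0 -.0034; 0 0 .018 0 0 0; 0 0 .008 0 0 0; 0 0 .002 0 0 0; 0 0 0 0 0 0; 0 0 0 0 0 0'
python3 go.py 564.1 -24 21.5 83.7
```

```text
time_s: 5.9
eef_pos: [0.5665, -0.0253, 0.0263]
ee_rot: [0.173, 3.135, -0.0]
ft_force: [-0.0, 0.2, -0.2]
finger_gap: 0.0147
gripper_force: 30.4
rot [-0.0002  0.0015 -0.    ] then tool move mm [2.5 1.  4.8] rows 1.0 1.0
rot [2.3000e-03 3.0000e-04 3.1416e+00] then tool move mm [-2.5 -1.   4.8] rows 26.0 1.0
q [-0.25  0.43  1.75  0.    0.96 -1.71] eef [566.5 -25.3  26.3] tooly deg 83.7 t 5.9 F [-0.   0.2 -0.2] gap 0.0147
```

```bash
python3 nudge.py '.0025 .001 0 0 0 0; 0 0 .0025 0 0 0; 0 0 .0023 0 0 0; 0 0 0 0 0 0; 0 0 0 0 0 0'
python3 go.py 564.1 -24 21.5 83.7
python3 -c "
from seg import *
t=snap('top','t5.png');s=snap('side','s5.png')
a=cv2.resize(cv2.imread('pics/t5.png')[160:235,295:385],(400,333),interpolation=2);b=cv2.resize(cv2.imread('pics/s5.png')[190:257,280:360],(400,333),interpolation=2)
cv2.imwrite('pics/c5.png',np.hstack([a,b]))"
```

```text
time_s: 6.32
eef_pos: [0.5639, -0.024, 0.0214]
ee_rot: [0.173, 3.136, -0.0]
ft_force: [-2.4, -0.1, 5.5]
finger_gap: 0.0141
gripper_force: 31.0
rot [-0.0001  0.001  -0.    ] then tool move mm [-0.2 -0.  -0.1] rows 1.0 1.0
rot [1.6000e-03 1.0000e-04 3.1416e+00] then tool move mm [ 0.2  0.  -0.1] rows 26.0 1.0
q [-0.25  0.43  1.76  0.    0.94 -1.71] eef [563.9 -24.   21.4] tooly deg 83.7 t 6.3167 F [-2.4 -0.1  5.5] gap 0.0141
```

View pics/c5.png

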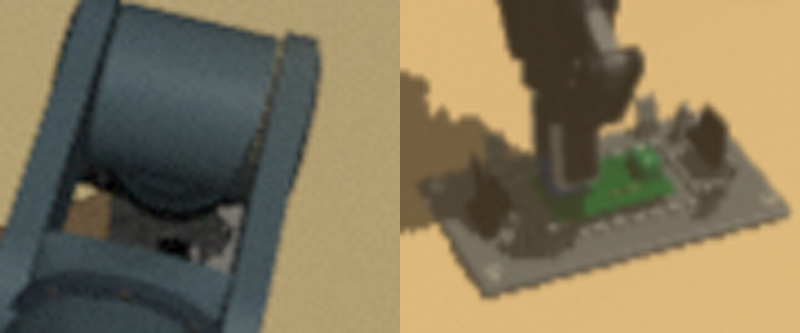

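The board lies within the fence in the right half, with 5.5 N of contact. I'll release and rise.

```bash
python3 nudge.py '0 0 0 0 0 0; 0 0 0 0 0 0; 0 0 0 0 0 0; 0 0 0 0 0 0' .032
python3 nudge.py '0 0 -.02 0 0 0; 0 0 -.03 0 0 0; 0 0 -.03 0 0 0; 0 0 -.03 0 0 0; 0 0 -.03 0 0 0; 0 0 0 0 0 0'
python3 go.py 478.7 -293.7 160 63
```

```text
time_s: 6.75
eef_pos: [0.5633, -0.0239, 0.0203]
ee_rot: [-0.173, -3.137, -0.0]
ft_force: [-0.7, -0.9, 0.5]
finger_gap: 0.0322
gripper_force: 0.0
time_s: 7.25
eef_pos: [0.5673, -0.0248, 0.1673]
ee_rot: [0.172, 3.126, -0.003]
ft_force: [1.3, -0.3, 0.2]
finger_gap: 0.0321
gripper_force: 0.0
rot [0.0004 0.011  0.3614] then tool move mm [ -43.2 -279.8    7.3] rows 3.0 7.0
rot [-1.5500e-02  6.0000e-04 -2.7801e+00] then tool move mm [ 43.2 279.8   7.3] rows 23.0 7.0
q [-0.25  0.22  1.69  0.    1.21 -1.71] eef [567.3 -24.8 167.3] tooly deg 83.7 t 7.25 F [ 1.3 -0.3  0.2] gap 0.0321
```

```bash
python3 nudge.py '0 0 0 0 0 .12; 0 0 0 0 0 .12; 0 0 0 0 0 .1214; -.0054 -.035 0 0 0 0; -.0054 -.035 0 0 0 0; -.0054 -.035 0 0 0 0; -.0054 -.035 0 0 0 0; -.0054 -.035 0 0 0 0; -.0054 -.035 0 0 0 0; -.0054 -.035 0 0 0 0; -.0054 -.035 0 0 0 0; 0 0 0 0 0 0' .085
python3 nudge.py '0 0 .035 0 0 0; 0 0 .035 0 0 0; 0 0 0 0 0 0; 0 0 0 0 0 0; 0 0 0 0 0 0'
python3 go.py 478.7 -293.7 60 63
python3 -c "
from seg import *
t=snap('top','t6.png');s=snap('side','s6.png')
a=cv2.resize(cv2.imread('pics/t6.png')[160:235,295:385],(400,333),interpolation=2);b=cv2.resize(cv2.imread('pics/s6.png')[190:257,280:360],(400,333),interpolation=2)
c=cv2.resize(cv2.imread('pics/t6.png')[190:265,380:470],(400,333),interpolation=2);d=cv2.resize(cv2.imread('pics/s6.png')[245:345,283:403],(400,333),interpolation=2)
cv2.imwrite('pics/c6.png',np.vstack([np.hstack([a,b]),np.hstack([c,d])])[:600])
print(rect(t,'board',(310,165,60,65),.014),rect(t,'grey',(310,165,55,65),.006))"
```

```text
time_s: 8.25
eef_pos: [0.4728, -0.2987, 0.1604]
ee_rot: [0.741, 3.052, -0.004]
ft_force: [-1.2, -0.5, -0.1]
finger_gap: 0.0849
gripper_force: 0.0
time_s: 8.67
eef_pos: [0.4753, -0.2931, 0.0916]
ee_rot: [0.733, 3.054, -0.001]
ft_force: [1.1, -0.4, 0.3]
finger_gap: 0.0848
gripper_force: 0.0
rot [-0.0002  0.0008  0.0003] then tool move mm [-3.3  1.  31.6] rows 1.0 1.0
rot [-1.2000e-03 -3.0000e-04 -3.1413e+00] then tool move mm [ 3.3 -1.  31.6] rows 26.0 1.0
q [-0.77  0.31  1.76  0.    1.07 -1.86] eef [ 475.3 -293.1   91.6] tooly deg 63.0 t 8.6667 F [ 1.1 -0.4  0.3] gap 0.0848
(array([575.4, -31.9]), array([58.5, 39.8]), -5.2) (array([576.1, -29.9]), array([147.5,  89.7]), -6.3)
```

View pics/c6.png

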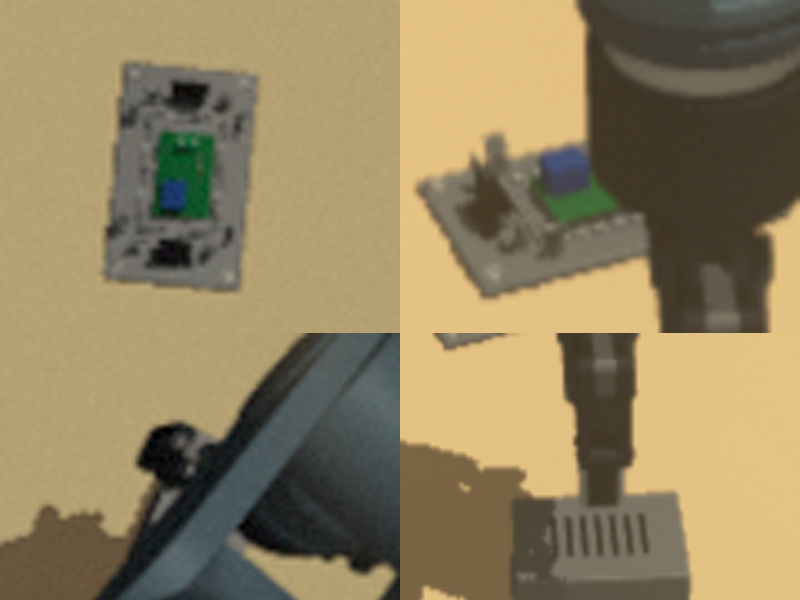

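The board lies flat in the fence, within about 2 mm of centre: its green part is at (187,175) in the top-left quarter. The gripper straddles the cover, which is at about (600,550) in the bottom-right quarter.

```bash
python3 nudge.py '-.0033 .001 .015 0 0 0; 0 0 .015 0 0 0; 0 0 0 0 0 0; 0 0 0 0 0 0'
python3 go.py 478.7 -293.7 14 63
```

```text
time_s: 9.1
eef_pos: [0.4785, -0.2936, 0.0615]
ee_rot: [0.733, 3.054, -0.001]
ft_force: [-0.6, -1.0, 0.3]
finger_gap: 0.0849
gripper_force: 0.0
rot [-0.0002  0.0006  0.0002] then tool move mm [-0.2  0.1 47.5] rows 1.0 2.0
rot [-1.0000e-03 -3.0000e-04 -3.1414e+00] then tool move mm [ 0.2 -0.1 47.5] rows 26.0 2.0
q [-0.76  0.36  1.76 -0.    1.02 -1.86] eef [ 478.5 -293.6   61.5] tooly deg 63.0 t 9.1 F [-0.6 -1.   0.3] gap 0.0849
```

```bash
python3 nudge.py '0 0 .018 0 0 0; 0 0 .018 0 0 0; 0 0 .0115 0 0 0; 0 0 0 0 0 0; 0 0 0 0 0 0; 0 0 0 0 0 0'
python3 nudge.py '0 0 0 0 0 0; 0 0 0 0 0 0; 0 0 0 0 0 0; 0 0 0 0 0 0; 0 0 0 0 0 0; 0 0 0 0 0 0' 0 50
python3 go.py 478.7 -293.7 14 63
```

```text
time_s: 9.6
eef_pos: [0.4788, -0.2943, 0.0143]
ee_rot: [0.733, 3.053, -0.001]
ft_force: [0.6, -0.4, 0.3]
finger_gap: 0.0851
gripper_force: 0.0
time_s: 10.1
eef_pos: [0.4789, -0.2943, 0.0145]
ee_rot: [0.733, 3.053, -0.002]
ft_force: [0.4, 1.6, 6.2]
finger_gap: 0.0625
gripper_force: 55.5
rot [-0.0006  0.0022 -0.0001] then tool move mm [0.5 0.4 0.5] rows 1.0 1.0
rot [3.4000e-03 9.0000e-04 3.1415e+00] then tool move mm [-0.5 -0.4  0.5] rows 26.0 1.0
q [-0.76  0.44  1.77  0.    0.93 -1.86] eef [ 478.9 -294.3   14.5] tooly deg 63.0 t 10.1 F [0.4 1.6 6.2] gap 0.0625
```

```bash
python3 nudge.py '0 0 -.01 0 0 0; 0 0 -.025 0 0 0; 0 0 -.025 0 0 0; 0 0 -.025 0 0 0; 0 0 -.02 0 0 0; 0 0 0 0 0 -.12; 0 0 0 0 0 -.12; 0 0 0 0 0 -.12; 0 0 0 0 0 0'
python3 go.py 577.2 -31.9 115 83.7
```

```text
time_s: 10.85
eef_pos: [0.4781, -0.2936, 0.1189]
ee_rot: [0.168, 3.137, -0.001]
ft_force: [0.9, 0.3, -1.6]
finger_gap: 0.0625
gripper_force: 55.2
rot [-0.0005  0.0005  0.0028] then tool move mm [-69.8 271.    3.9] rows 1.0 7.0
rot [-8.0000e-04 -7.0000e-04 -3.1388e+00] then tool move mm [  69.8 -271.     3.9] rows 26.0 7.0
q [-0.76  0.28  1.74 -0.    1.13 -2.23] eef [ 478.1 -293.6  118.9] tooly deg 83.9 t 10.85 F [ 0.9  0.3 -1.6] gap 0.0625
```

```bash
python3 nudge.py '-.007 .0271 0 0 0 .0028; -.007 .0271 0 0 0 0; -.007 .0271 0 0 0 0; -.007 .0271 0 0 0 0; -.007 .0271 0 0 0 0; -.007 .0271 0 0 0 0; -.007 .0271 0 0 0 0; -.007 .0271 0 0 0 0; -.007 .0271 0 0 0 0; -.007 .0271 0 0 0 0; 0 0 0 0 0 0; 0 0 0 0 0 0'
python3 nudge.py '0 0 .025 0 0 0; 0 0 .025 0 0 0; 0 0 .01 0 0 0; 0 0 0 0 0 0; 0 0 0 0 0 0; 0 0 0 0 0 0'
python3 go.py 577.2 -31.9 52 83.7
python3 -c "
from seg import *
t=snap('top','t7.png');s=snap('side','s7.png')
a=cv2.resize(cv2.imread('pics/t7.png')[160:235,295:385],(400,333),interpolation=2);b=cv2.resize(cv2.imread('pics/s7.png')[180:255,275:365],(400,333),interpolation=2)
cv2.imwrite('pics/c7.png',np.hstack([a,b]))"
```

```text
time_s: 11.85
eef_pos: [0.5785, -0.0309, 0.1181]
ee_rot: [-0.18, -3.136, 0.0]
ft_force: [0.0, -0.4, -1.3]
finger_gap: 0.0626
gripper_force: 55.3
time_s: 12.35
eef_pos: [0.5793, -0.0331, 0.0593]
ee_rot: [0.181, 3.135, -0.001]
ft_force: [-0.2, 0.2, -0.8]
finger_gap: 0.0629
gripper_force: 55.3
rot [-0.0003  0.0017 -0.0056] then tool move mm [2.2 1.  7.3] rows 1.0 1.0
rot [2.700e-03 5.000e-04 3.136e+00] then tool move mm [-2.2 -1.   7.3] rows 26.0 1.0
q [-0.26  0.4   1.71 -0.    1.03 -1.72] eef [579.3 -33.1  59.3] tooly deg 83.4 t 12.35 F [-0.2  0.2 -0.8] gap 0.0629
```

View pics/c7.png

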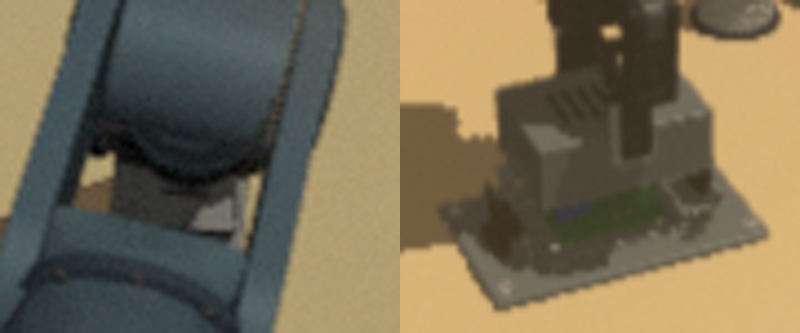

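The cover hangs level over the base, about 40 mm above the plate. Its near lower corners are at about (545,205) and (712,163) in the right half. I'll check these against the prediction.

```bash
python3 -c "
from seg import *
s=eyes.snapshot('side')
def pr(c,deg,pts,z):
  a=np.radians(deg);u=np.array([np.cos(a),np.sin(a)]);v=np.array([-u[1],u[0]])
  for x,y in pts: print(x,y,proj(s,[*(np.array(c)+u*x+v*y)/1000,z]).round(1))
pr((579.3,-33.1),-6.6,[(-46,-32),(46,-32)],.0448)
pr((579.3,-33.1),-6.6,[(-46,-32),(46,-32),(-46,32)],.0808)
print('base');pr((577.2,-31.9),-6.3,[(75,-46),(-75,-46),(-75,46)],.006)
for p in [(545,205),(712,163),(541,150),(712,110),(497,92),(766,235),(500,308),(440,208)]: print((p[0]-400)*.225+275,p[1]*.225+180)
"
```

```text
-46 -32 [306.1 227.9]
46 -32 [344.5 218.1]
-46 -32 [305.5 214.2]
46 -32 [344.7 204.5]
-46 32 [295.2 199.5]
base
75 -46 [357.6 232.3]
-75 -46 [295.6 249.1]
-75 46 [281.8 226.6]
307.625 226.125
345.2 216.675
306.725 213.75
345.2 204.75
296.825 200.7
357.35 232.875
297.5 249.3
284.0 226.8
```

Predicted and seen positions agree to within 1 px, so I'll lower into the guides.

```bash
python3 nudge.py '.0022 .001 0 0 0 -.0056; 0 0 .008 0 0 0; 0 0 .007 0 0 0; 0 0 0 0 0 0; 0 0 0 0 0 0; 0 0 0 0 0 0'
python3 go.py 577.2 -31.9 36 83.7
```

```text
time_s: 13.0
eef_pos: [0.5762, -0.031, 0.0426]
ee_rot: [-0.17, -3.136, -0.0]
ft_force: [0.2, -0.2, -1.4]
finger_gap: 0.0628
gripper_force: 55.3
rot [ 0.0001 -0.0007  0.0014] then tool move mm [-1.1 -0.8  6.6] rows 1.0 1.0
rot [ 1.1000e-03  2.0000e-04 -3.1402e+00] then tool move mm [1.1 0.8 6.6] rows 26.0 1.0
q [-0.26  0.42  1.72  0.    1.   -1.72] eef [576.2 -31.   42.6] tooly deg 83.8 t 13.0 F [ 0.2 -0.2 -1.4] gap 0.0628
```

```bash
python3 nudge.py '-.001 -.0008 .003 0 0 .0014; 0 0 .0035 0 0 0; 0 0 0 0 0 0; 0 0 0 0 0 0'
python3 go.py 577.2 -31.9 32 83.7
python3 nudge.py '0 0 .003 0 0 0; 0 0 .0015 0 0 0; 0 0 0 0 0 0; 0 0 0 0 0 0'
python3 go.py 577.2 -31.9 30 83.7
```

```text
time_s: 13.33
eef_pos: [0.5775, -0.032, 0.0364]
ee_rot: [0.173, 3.137, -0.0]
ft_force: [0.5, 0.5, -1.1]
finger_gap: 0.0632
gripper_force: 55.4
rot [-0.      0.0002 -0.0001] then tool move mm [0.3 0.1 4.4] rows 1.0 1.0
rot [4.0000e-04 0.0000e+00 3.1415e+00] then tool move mm [-0.3 -0.1  4.4] rows 26.0 1.0
q [-0.26  0.43  1.72  0.    0.99 -1.72] eef [577.5 -32.   36.4] tooly deg 83.7 t 13.3333 F [ 0.5  0.5 -1.1] gap 0.0632
time_s: 13.67
eef_pos: [0.5781, -0.0316, 0.0323]
ee_rot: [0.173, 3.135, 0.001]
ft_force: [3.7, 3.6, 1.3]
finger_gap: 0.0623
gripper_force: 55.5
rot [ 0.0006  0.0017 -0.0001] then tool move mm [ 0.8 -0.4  2.3] rows 1.0 1.0
rot [ 2.7000e-03 -1.0000e-03  3.1415e+00] then tool move mm [-0.8  0.4  2.3] rows 26.0 1.0
q [-0.26  0.44  1.72  0.    0.98 -1.72] eef [578.1 -31.6  32.3] tooly deg 83.7 t 13.6667 F [3.7 3.6 1.3] gap 0.0623
```

```bash
python3 nudge.py '-.0007 .0008 0 0 0 0; 0 0 .001 0 0 0; 0 0 0 0 0 0; 0 0 0 0 0 0'
python3 nudge.py '0 0 .0015 0 0 0; 0 0 0 0 0 0; 0 0 0 0 0 0'
python3 go.py 577.2 -31.9 30 83.7
```

```text
time_s: 14.0
eef_pos: [0.5783, -0.0311, 0.0312]
ee_rot: [0.172, 3.136, 0.0]
ft_force: [1.7, 2.9, 3.2]
finger_gap: 0.0628
gripper_force: 55.7
time_s: 14.25
eef_pos: [0.5786, -0.0309, 0.03]
ee_rot: [0.173, 3.136, 0.001]
ft_force: [3.5, 4.2, 4.8]
finger_gap: 0.0627
gripper_force: 56.0
rot [ 0.0007  0.001  -0.0005] then tool move mm [ 1.3 -1.1  0. ] rows 1.0 1.0
rot [ 1.5000e-03 -1.1000e-03  3.1411e+00] then tool move mm [-1.3  1.1  0. ] rows 26.0 1.0
q [-0.26  0.45  1.72  0.    0.97 -1.72] eef [578.6 -30.9  30. ] tooly deg 83.7 t 14.25 F [3.5 4.2 4.8] gap 0.0627
```

```bash
python3 nudge.py '-.0008 .001 0 0 0 0; 0 0 .001 0 0 0; 0 0 0 0 0 0; 0 0 0 0 0 0'
python3 nudge.py '0 0 .001 0 0 0; 0 0 0 0 0 0; 0 0 0 0 0 0'
python3 go.py 577.2 -31.9 30 83.7;python3 -c "from h import *;print(bot.get_obs()['torque'])"
```

```text
time_s: 14.58
eef_pos: [0.5791, -0.0308, 0.0292]
ee_rot: [0.173, 3.137, -0.001]
ft_force: [-1.1, 1.8, 7.9]
finger_gap: 0.0628
gripper_force: 56.5
time_s: 14.83
eef_pos: [0.5791, -0.0308, 0.0284]
ee_rot: [0.173, 3.137, -0.001]
ft_force: [-1.4, 1.9, 9.5]
finger_gap: 0.0627
gripper_force: 56.6
rot [-0.0006  0.0001 -0.0001] then tool move mm [ 1.7 -1.3 -1.6] rows 1.0 1.0
rot [2.0000e-04 9.0000e-04 3.1415e+00] then tool move mm [-1.7  1.3 -1.6] rows 26.0 1.0
q [-0.26  0.45  1.72 -0.    0.97 -1.72] eef [579.1 -30.8  28.4] tooly deg 83.7 t 14.8333 F [-1.4  1.9  9.5] gap 0.0627
[ 0.29102573  0.21699534 -0.03279195]
```

```bash
python3 nudge.py '0 .0004 .001 0 0 0; 0 0 0 0 0 0; 0 0 0 0 0 0'
python3 nudge.py '0 0 .001 0 0 0; 0 0 0 0 0 0; 0 0 0 0 0 0'
python3 nudge.py '0 0 .001 0 0 0; 0 0 0 0 0 0; 0 0 0 0 0 0'
```

```text
time_s: 15.08
eef_pos: [0.579, -0.0306, 0.0272]
ee_rot: [-0.172, -3.137, 0.002]
ft_force: [-1.6, 0.1, 6.9]
finger_gap: 0.063
gripper_force: 56.4
time_s: 15.33
eef_pos: [0.5789, -0.0306, 0.0255]
ee_rot: [-0.173, -3.137, 0.001]
ft_force: [0.9, -1.1, 2.9]
finger_gap: 0.0629
gripper_force: 55.7
time_s: 15.58
eef_pos: [0.5786, -0.0302, 0.0237]
ee_rot: [-0.173, -3.136, 0.001]
ft_force: [3.0, -2.1, -4.9]
finger_gap: 0.0628
gripper_force: 55.6
```

```bash
python3 nudge.py '-.0003 -.0004 .0015 0 0 0; 0 0 0 0 0 0; 0 0 0 0 0 0'
python3 nudge.py '0 0 .0015 0 0 0; 0 0 0 0 0 0; 0 0 0 0 0 0'
python3 go.py 577.2 -31.9 20.5 83.7
```

```text
time_s: 15.83
eef_pos: [0.5785, -0.0302, 0.022]
ee_rot: [-0.173, -3.135, -0.0]
ft_force: [2.9, -1.1, -8.1]
finger_gap: 0.0624
gripper_force: 56.4
time_s: 16.08
eef_pos: [0.579, -0.0302, 0.0214]
ee_rot: [-0.173, -3.136, -0.0]
ft_force: [0.0, 0.7, -3.3]
finger_gap: 0.0629
gripper_force: 57.0
rot [ 0.0002 -0.0008  0.    ] then tool move mm [ 1.6 -1.9  0.9] rows 1.0 1.0
rot [ 1.2000e-03  4.0000e-04 -3.1416e+00] then tool move mm [-1.6  1.9  0.9] rows 26.0 1.0
q [-0.26  0.46  1.72  0.    0.96 -1.72] eef [579.  -30.2  21.4] tooly deg 83.7 t 16.0833 F [ 0.   0.7 -3.3] gap 0.0629
```

```bash
python3 nudge.py '0 0 .001 0 0 0; 0 0 0 0 0 0; 0 0 0 0 0 0'
python3 nudge.py '0 0 .001 0 0 0; 0 0 0 0 0 0; 0 0 0 0 0 0'
python3 nudge.py '0 0 .001 0 0 0; 0 0 0 0 0 0; 0 0 0 0 0 0'
```

```text
time_s: 16.33
eef_pos: [0.5792, -0.0303, 0.0207]
ee_rot: [-0.173, -3.137, 0.0]
ft_force: [1.4, 1.0, -1.3]
finger_gap: 0.0629
gripper_force: 57.1
time_s: 16.58
eef_pos: [0.5793, -0.0303, 0.0205]
ee_rot: [-0.172, -3.137, 0.0]
ft_force: [-3.9, 0.3, 7.7]
finger_gap: 0.0628
gripper_force: 58.0
time_s: 16.83
eef_pos: [0.5793, -0.0303, 0.0205]
ee_rot: [-0.172, -3.137, 0.0]
ft_force: [-7.7, 1.5, 15.4]
finger_gap: 0.0627
gripper_force: 58.9
```

```bash
python3 nudge.py '.0006 0 -.0004 0 0 0; 0 0 0 0 0 0; 0 0 0 0 0 0; 0 0 0 0 0 0'
python3 go.py 577.2 -31.9 20.5 83.7
python3 -c "
from seg import *
t=snap('top','t8.png');s=snap('side','s8.png');o=bot.get_obs();print(o['ft_force'],o['torque'])
a=cv2.resize(cv2.imread('pics/t8.png')[160:235,295:385],(400,333),interpolation=2);b=cv2.resize(cv2.imread('pics/s8.png')[180:255,275:365],(400,333),interpolation=2)
cv2.imwrite('pics/c8.png',np.hstack([a,b]))"
```

```text
time_s: 17.17
eef_pos: [0.5793, -0.0304, 0.0205]
ee_rot: [0.173, 3.136, -0.0]
ft_force: [-3.0, 0.8, 9.2]
finger_gap: 0.0631
gripper_force: 58.4
rot [-0.0001  0.0011  0.    ] then tool move mm [ 1.9 -1.8 -0. ] rows 1.0 1.0
rot [-1.8000e-03 -2.0000e-04 -3.1416e+00] then tool move mm [-1.9  1.8 -0. ] rows 26.0 1.0
q [-0.26  0.46  1.72  0.    0.96 -1.72] eef [579.3 -30.4  20.5] tooly deg 83.7 t 17.1667 F [-3.   0.8  9.2] gap 0.0631
[-3.78999671  2.1798724   9.68259119] [0.15620489 0.5105185  0.00344176]
```

View pics/c8.png

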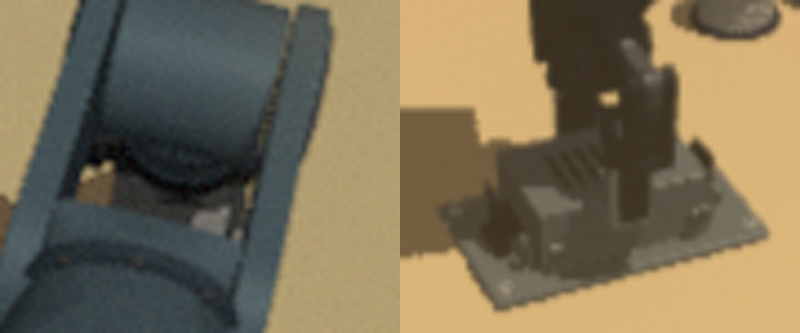

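The cover sits down on the plate between both clips, level, with the clip noses above its beads. I'll bring the press up to 12 N.

```bash
python3 nudge.py '.0002 0 .0003 0 0 0; 0 0 0 0 0 0; 0 0 0 0 0 0; 0 0 0 0 0 0; 0 0 0 0 0 0; 0 0 0 0 0 0'
python3 -c "
from h import *
for i in range(6): snap('top');print(bot.get_obs()['ft_force'].round(1))"
```

```text
time_s: 17.77
eef_pos: [0.5793, -0.0304, 0.0205]
ee_rot: [0.172, 3.135, -0.0]
ft_force: [-4.5, 2.1, 12.4]
finger_gap: 0.063
gripper_force: 58.6
[-4.4  0.9 11.5]
[-3.1  1.5 10.6]
[-3.7  2.5 10.4]
[-4.   1.2 11.7]
[-3.8  1.5 10.9]
[-3.3  1.6 11.1]
```

```bash
python3 nudge.py '0 0 .0001 0 0 0; 0 0 0 0 0 0; 0 0 0 0 0 0'
python3 -c "
from h import *
for i in range(5): snap('top');print(bot.get_obs()['ft_force'].round(1))
print(bot.sign_off())"
```

```text
time_s: 18.32
eef_pos: [0.5793, -0.0304, 0.0205]
ee_rot: [0.172, 3.135, -0.0]
ft_force: [-4.2, 1.5, 13.2]
finger_gap: 0.063
gripper_force: 58.6
[-4.2  1.2 12.2]
[-3.3  2.2 13.4]
[-3.6  1.  12.5]
[-4.6  1.7 12.5]
[-4.5  0.7 12.5]
the job is handed in; nothing more can be done
None
```

The job is handed in at about 18.6 s: the board lies flat in the fence, the cover is fully home under both clips, and the gripper is still pressing it down with about 12.5 N.

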